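# Open a gas cartridge cap of unknown thread hand

## Task

I need the valve of the kitchen torch's gas cartridge, but somebody left a small pot standing on its cap: set the pot upright on the worktop, then take off the cap. I do not know whether the cap loosens anticlockwise or clockwise, so try it gently both ways, turn it the way that gives until it is fully loose, then lift it straight off. Finish while still holding the cap still in the gripper, at least 10 cm clear above where it sat; do not put it down, and leave the other things where they are.

Things in the scene. Friction and masses are not known exactly. Their poses are not given: they have to be found in the camera images.
- cartridge: Aluminium gas cartridge, 72 mm diameter, clamped fixed in a black cup stand with a round foot (120 mm diameter, 12 mm thick) on the worktop. Origin: centre of the foot's underside; z up, the common axis of cartridge and cap. A wing screw stands out at +x, 30 mm high, up to 60 mm from the axis.
- seat (a point): Centre of the cartridge's flat shoulder (60 mm diameter) on which the cap sits, 90 mm above the worktop, fixed, axes as the cartridge's. From it a brass neck, 26 mm diameter with side lugs 46 mm across, rises 28 mm inside the cap.
- cap: Round grey ribbed cap on the cartridge, 60 mm diameter, 46 mm high, painted metal, 0.15 kg. Origin: centre of its underside, z up; a white line on its top and side runs along its -x side, which faces the robot at the start within 45 degrees. It starts within 0.05 rad of the cartridge's yaw. While locked it has 1 to 2 mm of play sideways and up and down, and turns at one level, without rising.
- cap_top (a point): Centre of the cap's flat top, 46 mm above its underside, axes as the cap's. The way the cap loosens (anticlockwise or clockwise from above) differs from run to run and does not show. That way it turns easily about 1.1 rad (63 degrees) to an end stop and there, from 0.95 rad on, lifts straight off; the other way a hard stop blocks it within 0.1 to 0.3 rad. Grip it round the upper half.
- balm_pot: Small low round pot with a wide screw lid, 58 mm diameter, 50 mm high, about 0.1 kg, closed, standing on the cap at the start. Origin: centre of its underside; z up along its axis.
- soup_tin: Bystander: low food tin, 75 mm diameter, 58 mm high. Origin: centre of its underside.
- garlic: Bystander: garlic bulb, about 54 mm across, 53 mm high. Origin: centre of its underside.
- spice_jar: Bystander: slim spice jar with straight sides, 40 mm diameter, 101 mm high. Origin: centre of its underside.

How it is judged:
By the outcome, as a careful person would: the job done as asked, in the order asked, and still so for the second after the job is handed in, while the arm keeps its last pose, push and grip.
It also fails if it takes over 48 s, if anything falls off the work surface, if the arm or the gripper's body presses on something with over 40 N, if the wrist force passes 120 N, or if a joint passes its speed limit or range.

## Robot

A 6-joint arm with a two-finger parallel gripper is mounted at the origin on a cart in front of the work surface, level with it; the furniture and walls round the work are solid. World frame = base frame: x ahead of the robot, y to its left, z up, the work surface at z = 0. Lengths are in mm, angles in degrees, forces in N, time in s.
With the tool pointing down it reaches from about 350 to 850 mm from the base axis. Payload 8.1 kg.
Tool frame: the origin (TCP) lies on the centre line of the jaws, within the pads' length; the fingertips stand 19 mm ahead of it and the grasp point (between the pads) is the TCP; z points along the fingers, y is the line along which they close (so a half turn about z gives the same grasp; the last joint's range is limited). The gripper opens to 85 mm and grips with 20 to 120 N. Pads are 22 mm wide; open, the fingers measure 114 mm over their backs; the gripper's body (76 mm by 85 mm) begins 54 mm behind the grasp point. The pads swing forward as they close: fully open they stand 13 mm farther back than shut.
Start: joints at [-77.086, 7.471, 85.268, -0, 87.261, -4.893], TCP at [183.512, -571.252, 250.292] pointing down, gripper open.
Joint ranges: [-169.43, 169.43], [-51.17, 129.36], [1.28, 143.12], [-76.62, 256.62], [0, 156.53], [-152.29, 152.29]. Speed limits (degrees/s): [136.94, 136.94, 159.86, 180, 180, 180].

## Interface

Orientations are given as [roll, pitch, yaw] about the fixed x, y, z axes, in that order (R = Rz(yaw) Ry(pitch) Rx(roll)).
In Python, from bench import r gives the robot as it stands. The module is installed in compiled form; this text tells all that it offers.
- The arm moves only by the tool servo_tool, never from a script. Its arguments are lists of equal length, an entry for each row: "fingers": the finger opening in m, from 0 to 0.0854; "linear": the shift along the tool's x, y, z in m, a list of three; "rotation": the turn, a rotation vector about the tool's x, y, z in degrees, a list of three. A call has 1 to 10 rows; each row is the pose to reach, as a shift and turn from the pose commanded when the call began, along the tool's axes at that moment; what a row does not reach only later rows make up. A row lasts 1/10 s, in which the tool goes at most 50 mm and 8.59 degrees, less where a joint would pass 70% of its speed; a pose out of reach is approached as far as the arm can. A call with a gripper value outside its range is refused whole. The fingers move at their own pace and stop on an object; "force" is the grip in N (left out, the last holds). Time passes only in rows, so rows that repeat a pose let the fingers close. It gives the time, the measured TCP pose, the force, the opening and the grip force at its end, in the units of the state.
- r.sense(): the state, without advancing time (a new reading comes with each control period).
- r.snapshot(name): name is "scene" or "top" or "wrist"; returns a dict with "frame" (480x640x3 uint8, red, green, blue), "fx", "fy", "cx", "cy" (pixels), "camera_from_world" (4x4, takes a point from world to camera coordinates). Camera axes: x right, y up, looking along -z (the intrinsics and any distortion apply to the point x, -y, -z); pixel columns grow to the right and rows downward; lengths in mm; the calibration is good to about 2 mm. The wrist camera is an equidistant fisheye: a pixel r from the principal point sees the ray r / f radians off the axis. A picture is of the moment at which its call begins. There is no depth.
- r.hand_in(): hands the job in; it is judged then, once.
The state is a dict: "time": time; "joint_pos": joint angles; "qd": joint speeds; "joint_efforts": joint torques, N m; "tool_pos": TCP position; "tcp_rot": TCP orientation; "ft_force": force on the tool from outside, world axes, zero at the start; "wrist_torque": the same for the moment, N m; "finger_gap": finger opening in mm; "grip_force": force on a finger pad.
Only numpy, scipy, OpenCV 4.12 (cv2) and the standard library are available. Lean on these libraries where they do the work, as an engineer would, in place of code of your own. Each camera call takes 0.05 s, during which the arm holds its last target. There are 200 camera calls.

## Working session

There is one attempt and no reset: what is moved stays moved. The work goes in short steps, Python scripts to look and compute and a tool call to move; the robot and the scene stay as the last step left them, time stands still between calls to the robot, and variables do not carry over. Pictures are saved under pics/ and viewed, at most 10 in all, crops included, and the job is handed in when it is done.

Besides the shell and the picture viewer there is one more tool, called after ">>>" as a command line: name --argument value ..., lists and objects as JSON in quotes. servo_tool: Moves the arm, as the interface text tells. Its arguments: {"type":"object","properties":{"fingers":{"type":"array","items":{"type":"number"}},"linear":{"type":"array","items":{"type":"array","items":{"type":"number"}}},"rotation":{"type":"array","items":{"type":"array","items":{"type":"number"}}},"force":{"type":"number"}},"required":["fingers","linear","rotation"]}

```bash
mkdir -p pics; python3 - <<'E'
from bench import r
import cv2,pickle
d={}
for n in("scene","top"):
    s=r.snapshot(n); d[n]=s; cv2.imwrite(f"pics/{n}0.png",s["frame"][:,:,::-1])
    print(n,{k:s[k] for k in("fx","fy","cx","cy")},s["camera_from_world"].round(3).tolist(), [k for k in s])
pickle.dump(d,open("d0.pkl","wb"))
print(r.sense())
E
```

```text
scene {'fx': 507.9966201124527, 'fy': 507.9966201124527, 'cx': 322.21645799558144, 'cy': 242.24386484958384} [[-0.756, -0.654, -0.003, 302.382], [0.452, -0.526, 0.72, -304.642], [-0.472, 0.543, 0.694, -1004.675], [0.0, 0.0, 0.0, 1.0]] ['frame', 'fx', 'fy', 'cx', 'cy', 'camera_from_world']
top {'fx': 607.2894274331328, 'fy': 607.2894274331328, 'cx': 322.45424611702845, 'cy': 249.53680312940676} [[0.008, -1.0, 0.003, -24.592], [0.999, 0.008, 0.053, -452.892], [-0.053, 0.002, 0.999, -1382.687], [0.0, 0.0, 0.0, 1.0]] ['frame', 'fx', 'fy', 'cx', 'cy', 'camera_from_world']
{'time': 0.1, 'joint_pos': array([-7.70858544e+01,  7.51049322e+00,  8.53235531e+01, -3.28498248e-04,
        8.72624419e+01, -4.89384099e+00]), 'qd': array([ 0.00417452, -0.13185527, -0.11373584,  0.09530493, -0.07857159,
       -0.10986513]), 'joint_efforts': array([ 1.42186524e-03, -5.70947957e+01, -5.01942766e+01, -3.82438275e-04,
        8.07077828e-03,  2.37107827e-05]), 'tool_pos': array([ 183.40284708, -570.78798699,  249.34739298]), 'tcp_rot': array([-1.79903835e+02, -7.90449391e-03,  1.78079960e+01]), 'ft_force': array([-0.56321117,  0.10017827,  0.11090371]), 'wrist_torque': array([-0.00580456,  0.01415233,  0.01545082]), 'grip_force': 0.0, 'finger_gap': 85.62283170664587}
```

View pics/scene0.png

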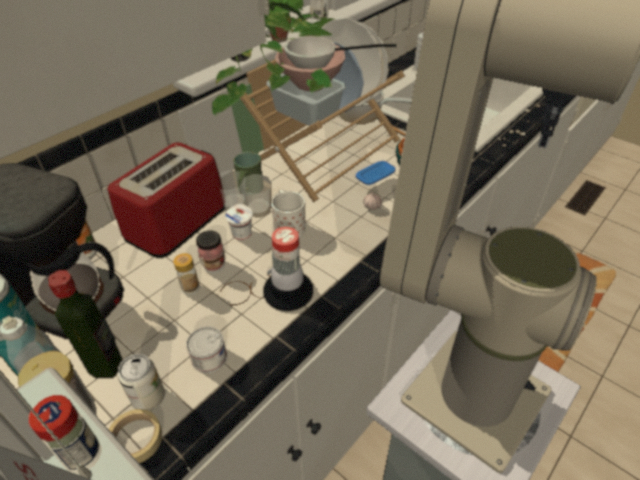

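View pics/top0.png

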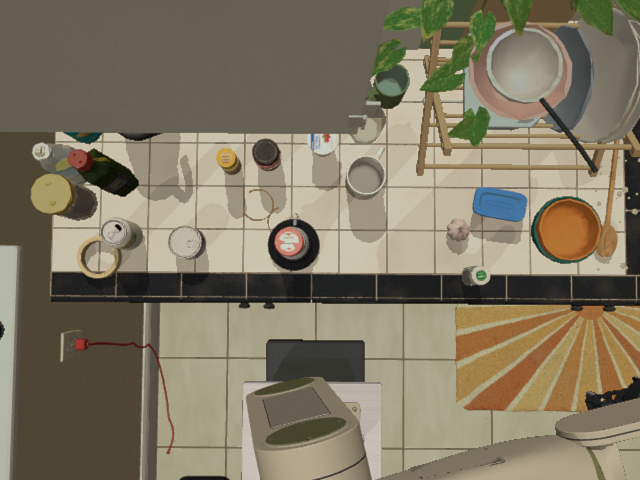

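The top view shows the pot lid at (291,241) over the black foot at (293,244). The soup tin is at (185,242), the garlic at (458,230) and the spice jar at (478,276). There is clear worktop around (390,245). Next I'll measure these.

```bash
cat > h.py <<'E'
import numpy as np,cv2
def px(s,p):
    c=s["camera_from_world"]; q=c[:3,:3]@np.asarray(p,float)+c[:3,3]
    return s["cx"]+s["fx"]*q[0]/-q[2], s["cy"]+s["fy"]*(-q[1])/-q[2]
def onz(s,u,v,z):
    c=s["camera_from_world"]; R=c[:3,:3]; o=-R.T@c[:3,3]
    d=R.T@np.array([(u-s["cx"])/s["fx"],-(v-s["cy"])/s["fy"],-1]); return o+d*(z-o[2])/d[2]
E
python3 - <<'E'
import pickle,numpy as np,cv2
from h import *
d=pickle.load(open("d0.pkl","rb")); t=d["top"]; s=d["scene"]
print("foot",onz(t,293,244,12)," lid",onz(t,291,241,186))
print("tin",onz(t,185,242,58),"garlic",onz(t,458,230,40),"jar",onz(t,478,276,101),"free",onz(t,385,245,0), "mug",onz(t,366,175,90))
print("edge front",onz(t,300,275,0),onz(t,300,300,0))
a=cv2.resize(t["frame"][200:290,240:360],None,fx=6,fy=6,interpolation=cv2.INTER_CUBIC)[:,:,::-1]
cv2.imwrite("pics/ct.png",a)
b=cv2.resize(s["frame"][215:315,227:347],None,fx=6,fy=6,interpolation=cv2.INTER_CUBIC)[:,:,::-1]
cv2.imwrite("pics/cs.png",b)
E
```

```text
foot [465.28511669  46.65138949  12.        ]  lid [460.5208035   42.69135296 186.        ]
tin [465.02171733 284.39520882  58.        ] garlic [ 498.08481642 -326.4827292    40.        ] jar [ 394.04074633 -355.22011278  101.        ] free [ 465.36358426 -166.05389339    0.        ] mug [ 612.58688173 -114.74070824   90.        ]
edge front [394.37530143  30.30042773   0.        ] [336.77130185  29.74976178   0.        ]
```

View pics/ct.png

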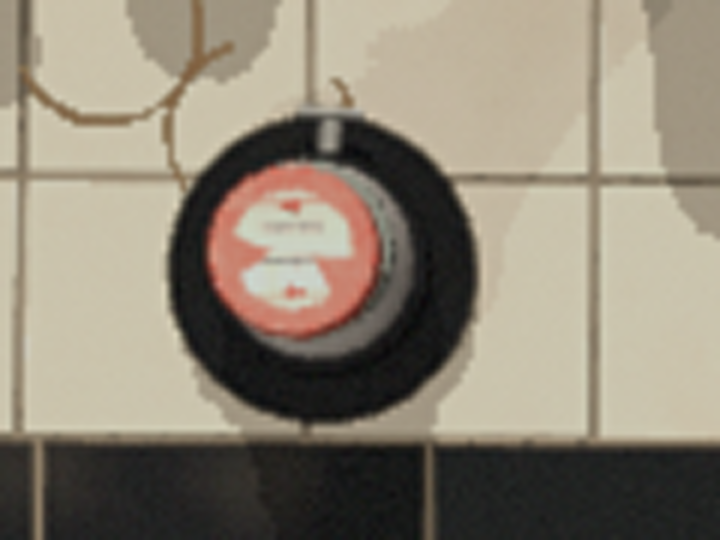

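View pics/cs.png

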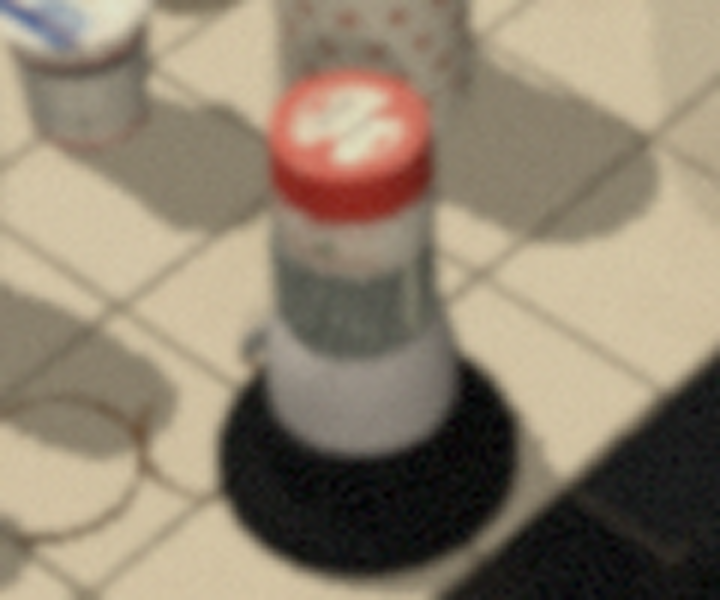

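The crops show the lid centred at about top px (289,241.7), the foot at (293.7,244.7), and the wing screw pointing to +x. I'll refine this with fits from both cameras.

```bash
cat >> h.py <<'E'
from scipy.spatial.transform import Rotation as Ro
def big(m):
    c,_=cv2.findContours(m.astype(np.uint8),cv2.RETR_EXTERNAL,cv2.CHAIN_APPROX_NONE); return max(c,key=cv2.contourArea)
def delta(st,pos,yaw):
    """shift (m) and turn (deg rotvec) in tool axes to reach pos with tool down at yaw"""
    R=Ro.from_euler("xyz",st["tcp_rot"],degrees=True); T=Ro.from_euler("xyz",[180,0,yaw],degrees=True)
    return (R.inv().apply(np.array(pos)-st["tool_pos"])/1000).round(4),(R.inv()*T).as_rotvec(degrees=True).round(2)
E
python3 - <<'E'
import pickle
from h import *
from bench import r
d=pickle.load(open("d0.pkl","rb"))
t=d["top"];s=d["scene"]
for s_,n,(x0,x1,y0,y1) in((t,"top",(262,325,212,276)),(s,"scene",(265,305,222,256))):
    f=s_["frame"].astype(int)[y0:y1,x0:x1]; 
    red=(f[...,0]-f[...,1]>50)
    c=cv2.convexHull(big(red))+[x0,y0]; e=cv2.fitEllipse(c); print(n,"red",e,onz(s_,*e[0],186), cv2.boundingRect(c))
    if n=="top":
        b=cv2.morphologyEx((f.max(2)<60).astype(np.uint8),cv2.MORPH_OPEN,np.ones((2,2)));b[60:]=0
        c=cv2.convexHull(big(b))+[x0,y0]; e=cv2.fitEllipse(c); print("foot",e,onz(s_,*e[0],12))
for p in([463,45,186],[463,45,136],[463,45,90],[463,45,12]): print(px(t,p),px(s,p))
print(delta(r.sense(),[463,45,290],90))
E
```

```text
top red ((288.4295349121094, 241.44020080566406), (28.04220962524414, 28.386545181274414), 137.0236358642578) [459.59346017  47.8503833  186.        ] (275, 228, 28, 28)
foot ((294.2769470214844, 245.47412109375), (50.30653381347656, 50.40789794921875), 12.55978012084961) [461.91516907  43.68383865  12.        ]
scene red ((284.6785888671875, 238.98558044433594), (26.15665626525879, 28.475473403930664), 83.64418029785156) [455.74122939  54.25603292 186.        ] (272, 227, 27, 25)
(np.float64(289.86479221002014), np.float64(239.76112227026604)) (np.float64(285.24223670881776), np.float64(235.13884177698102))
(np.float64(291.07696205052093), np.float64(241.41264090987664)) (np.float64(286.47358251174546), np.float64(251.91710650233796))
(np.float64(292.1110009768613), np.float64(242.82146540284424)) (np.float64(287.540008170097), np.float64(266.4481764610715))
(np.float64(293.7087562342086), np.float64(244.99832420668542)) (np.float64(289.21759063755417), np.float64(289.30684270307313))
(array([ 0.4545, -0.5008, -0.0397]), array([-8.000e-02, -7.000e-02, -7.219e+01]))
```

>>> servo_tool --fingers '[0.085,0.085,0.085,0.085,0.085,0.085,0.085,0.085,0.085,0.085]' --linear '[[0.01,-0.011,-0.02],[0.036,-0.04,-0.04],[0.064,-0.07,-0.05],[0.091,-0.1,-0.05],[0.118,-0.13,-0.05],[0.145,-0.16,-0.05],[0.173,-0.19,-0.05],[0.2,-0.22,-0.05],[0.227,-0.25,-0.05],[0.25,-0.275,-0.05]]' --rotation '[[0,0,-2],[0,0,-6],[0,0,-10],[0,0,-15],[0,0,-20],[0,0,-25],[0,0,-30],[0,0,-35],[0,0,-39],[0,0,-42]]'

```text
time: 1.1
tool_pos: [337.7, -231.0, 300.0]
tcp_rot: [-180.0, -0.0, 60.0]
ft_force: [0.7, -1.0, 0.3]
finger_gap: 85.2
grip_force: 0.0
```

```bash
python3 -c "
from h import *; from bench import r
s=r.sense();print(s['time'],s['tool_pos'],s['tcp_rot'],s['joint_pos'],s['ft_force']);print(delta(s,[460,47,290],90))"
```

```text
1.1 [ 337.72901274 -231.02717669  299.98916687] [-1.79983730e+02 -1.78012522e-02  5.99890900e+01] [-4.15746101e+01 -2.40910613e+01  1.08692542e+02  1.42420244e-02
  9.54180274e+01 -1.15623604e+01] [ 0.72597715 -1.03016861  0.283998  ]
(array([ 0.3019, -0.0332,  0.0101]), array([-1.000e-02, -2.000e-02, -3.001e+01]))
```

>>> servo_tool --fingers '[0.085,0.085,0.085,0.085,0.085,0.085,0.085,0.085,0.085,0.085]' --linear '[[0.03,-0.003,0],[0.068,-0.007,0],[0.106,-0.012,0],[0.144,-0.016,0],[0.182,-0.02,0],[0.22,-0.024,0],[0.256,-0.028,0],[0.288,-0.032,0],[0.302,-0.033,0],[0.302,-0.033,0]]' --rotation '[[0,0,-3],[0,0,-6],[0,0,-10],[0,0,-14],[0,0,-18],[0,0,-22],[0,0,-26],[0,0,-29],[0,0,-30],[0,0,-30]]'

```text
time: 2.1
tool_pos: [460.9, 45.8, 299.8]
tcp_rot: [-179.9, -0.0, 89.9]
ft_force: [0.7, -0.0, -0.5]
finger_gap: 84.8
grip_force: 0.0
```

```bash
python3 -c "
from h import *; from bench import r
s=r.sense();print(s['time'],s['tool_pos'],s['tcp_rot'],s['joint_pos'])
w=r.snapshot('wrist');import pickle;pickle.dump(w,open('w1.pkl','wb'));print({k:w[k] for k in w if k!='frame'});cv2.imwrite('pics/w1.png',w['frame'][:,:,::-1])"
```

```text
2.1 [460.86529264  45.81333112 299.76320781] [-1.79935180e+02 -3.67905866e-03  8.99391046e+01] [-6.72331323e-01 -1.49741668e+01  1.01618663e+02  2.99246462e-03
  9.34203588e+01 -6.11261130e-01]
{'fx': 371.64829954431775, 'fy': 371.64829954431775, 'cx': 317.4147006023029, 'cy': 234.3291441574959, 'camera_from_world': array([[ 9.99997382e-01, -1.47845591e-03, -1.74662512e-03,
        -4.60860672e+02],
       [ 9.68085382e-04,  9.64926854e-01, -2.62517102e-01,
         1.97886410e+00],
       [ 2.07348545e-03,  2.62514724e-01,  9.64925759e-01,
        -4.39005036e+02],
       [ 0.00000000e+00,  0.00000000e+00,  0.00000000e+00,
         1.00000000e+00]])}
```

View pics/w1.png

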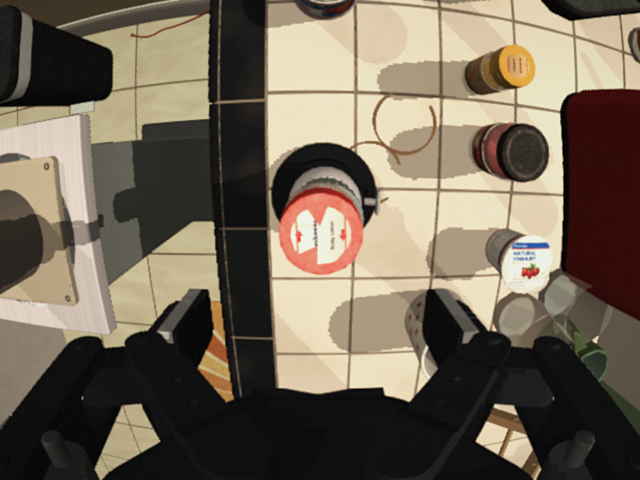

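The wrist view shows the lid at about (322,232), the grey cap behind it at about (328,180), and the black foot around (323,185). I'll intersect the fisheye rays with the known heights.

```bash
cat >> h.py <<'E'
def wz(w,uv,z):
    uv=np.asarray(uv,float).reshape(-1,2); a=(uv[:,0]-w["cx"])/w["fx"]; b=(uv[:,1]-w["cy"])/w["fy"]; th=np.hypot(a,b); k=np.sin(th)/np.maximum(th,1e-9)
    c=w["camera_from_world"]; R=c[:3,:3]; o=-R.T@c[:3,3]
    d=np.c_[a*k,-b*k,-np.cos(th)]@R; return o+d*((z-o[2])/d[:,2])[:,None]
def circ(p):
    A=np.c_[2*p[:,:2],np.ones(len(p))]; q=np.linalg.lstsq(A,(p[:,:2]**2).sum(1),rcond=None)[0]; return q[0],q[1],np.sqrt(q[2]+q[0]**2+q[1]**2)
E
python3 - <<'E'
import pickle
from h import *
w=pickle.load(open("w1.pkl","rb")); f=w["frame"].astype(int)
m=np.zeros((480,640),bool); m[180:280,270:370]=True
red=(f[...,0]-f[...,1]>60)&m
c=cv2.convexHull(big(red))[:,0]; p=wz(w,c,186); 
# keep top-face rim: lower part of outline and sides
for lo in(0,215,235): print("lid",lo,circ(p[c[:,1]>lo]))
m[:]=False; m[130:240,268:385]=True
b=(f.max(2)<45)&m
c=cv2.convexHull(big(b))[:,0]; k=(c[:,1]<185)&(c[:,0]<372); print("foot",circ(wz(w,c[k],12)))
print("wing tip",wz(w,[377,203],30))
print("lid brightness row",)
E
```

```text
lid 0 (np.float64(463.51974232081295), np.float64(49.54277003474954), np.float64(29.14361222592802))
lid 215 (np.float64(463.46033306593057), np.float64(48.11195601908548), np.float64(28.21517171466422))
lid 235 (np.float64(463.4966322440468), np.float64(47.9961562872918), np.float64(28.12498983148646))
foot (np.float64(467.5440714659421), np.float64(46.42732231816194), np.float64(58.06357425317812))
wing tip [[525.53532233  40.76265549  30.        ]]
lid brightness row
```

>>> servo_tool --fingers '[0.085,0.085,0.085,0.085,0.085,0.085,0.085,0.085]' --linear '[[0.001,0.001,0.015],[0.002,0.002,0.045],[0.002,0.002,0.075],[0.002,0.002,0.1],[0.002,0.002,0.118],[0.002,0.002,0.128],[0.002,0.002,0.134],[0.002,0.002,0.134]]' --rotation '[[0,0,0],[0,0,0],[0,0,0],[0,0,0],[0,0,0],[0,0,0],[0,0,0],[0,0,0]]'

```text
time: 2.95
tool_pos: [462.4, 46.1, 165.7]
tcp_rot: [-180.0, 0.0, 89.7]
ft_force: [-0.5, 0.4, 0.1]
finger_gap: 85.2
grip_force: 0.0
```

>>> servo_tool --fingers '[0.075,0.07,0.066,0.063,0.06,0.058,0.056,0.054,0.052,0.052]' --linear '[[0,0,0],[0,0,0],[0,0,0],[0,0,0],[0,0,0],[0,0,0],[0,0,0],[0,0,0],[0,0,0],[0,0,0]]' --rotation '[[0,0,0],[0,0,0],[0,0,0],[0,0,0],[0,0,0],[0,0,0],[0,0,0],[0,0,0],[0,0,0],[0,0,0]]' --force 30

```text
time: 3.95
tool_pos: [462.9, 46.7, 166.6]
tcp_rot: [180.0, -0.0, 89.8]
ft_force: [-0.5, 0.2, 4.1]
finger_gap: 57.2
grip_force: 32.3
```

>>> servo_tool --fingers '[0.052,0.052,0.052,0.052,0.052,0.052,0.052,0.052,0.052,0.052]' --linear '[[0,0,-0.008],[0,0,-0.025],[0,0,-0.045],[0,0,-0.06],[-0.02,0,-0.07],[-0.05,0,-0.07],[-0.085,0,-0.07],[-0.12,0,-0.07],[-0.155,0,-0.07],[-0.185,0,-0.07]]' --rotation '[[0,0,0],[0,0,0],[0,0,0],[0,0,0],[0,0,0],[0,0,0],[0,0,0],[0,0,0],[0,0,0],[0,0,0]]'

```text
time: 4.95
tool_pos: [461.9, -140.1, 236.5]
tcp_rot: [180.0, 0.0, 89.8]
ft_force: [0.3, -0.8, -0.9]
finger_gap: 57.4
grip_force: 32.3
```

>>> servo_tool --fingers '[0.052,0.052,0.052,0.052,0.052,0.052,0.052,0.052,0.052,0.052]' --linear '[[-0.015,0,0.01],[-0.015,0,0.04],[-0.015,0,0.075],[-0.015,0,0.11],[-0.015,0,0.145],[-0.015,0,0.17],[-0.015,0,0.185],[-0.015,0,0.195],[-0.015,0,0.199],[-0.015,0,0.2]]' --rotation '[[0,0,0],[0,0,0],[0,0,0],[0,0,0],[0,0,0],[0,0,0],[0,0,0],[0,0,0],[0,0,0],[0,0,0]]'

```text
time: 5.95
tool_pos: [462.2, -153.2, 36.2]
tcp_rot: [-180.0, -0.0, 89.8]
ft_force: [0.3, -0.6, -0.6]
finger_gap: 57.6
grip_force: 32.4
```

```bash
python3 -c "
from h import *; from bench import r
s=r.sense();print(s['time'],s['tool_pos'],s['tcp_rot'],s['finger_gap'],s['ft_force'])
w=r.snapshot('wrist');cv2.imwrite('pics/w2.png',w['frame'][:,:,::-1])
"
```

```text
5.95 [ 462.18804753 -153.16103817   36.23494294] [-1.79991590e+02 -8.52741208e-03  8.98184198e+01] 57.59606437842709 [ 0.28190548 -0.62602739 -0.62195928]
```

View pics/w2.png

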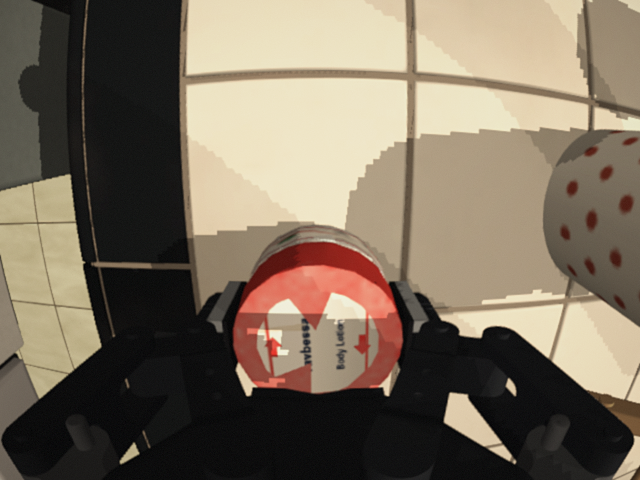

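The pot is held upright just above clear worktop, with its lid at (318,330). I'll lower it until it touches.

>>> servo_tool --fingers '[0.052,0.052,0.052,0.052,0.052]' --linear '[[0,0,0.001],[0,0,0.002],[0,0,0.003],[0,0,0.004],[0,0,0.004]]' --rotation '[[0,0,0],[0,0,0],[0,0,0],[0,0,0],[0,0,0]]'

```text
time: 6.5
tool_pos: [462.1, -153.3, 32.2]
tcp_rot: [-180.0, -0.0, 89.8]
ft_force: [-0.2, -1.1, -1.7]
finger_gap: 57.1
grip_force: 32.4
```

>>> servo_tool --fingers '[0.052,0.052,0.052,0.052]' --linear '[[0,0,0.0005],[0,0,0.001],[0,0,0.0015],[0,0,0.0015]]' --rotation '[[0,0,0],[0,0,0],[0,0,0],[0,0,0]]'

```text
time: 6.9
tool_pos: [462.1, -153.3, 30.7]
tcp_rot: [-180.0, -0.0, 89.8]
ft_force: [-0.7, 1.1, -2.4]
finger_gap: 57.4
grip_force: 32.4
```

>>> servo_tool --fingers '[0.052,0.052,0.052,0.052]' --linear '[[0,0,0.0005],[0,0,0.001],[0,0,0.0015],[0,0,0.0015]]' --rotation '[[0,0,0],[0,0,0],[0,0,0],[0,0,0]]'

```text
time: 7.3
tool_pos: [462.2, -153.4, 30.5]
tcp_rot: [-180.0, -0.0, 89.8]
ft_force: [-7.7, 3.2, 15.8]
finger_gap: 57.7
grip_force: 33.8
```

It's down. I'll ease off, open, and rise.

>>> servo_tool --fingers '[0.056,0.059,0.065,0.075,0.085,0.085,0.085]' --linear '[[0,0,-0.001],[0,0,-0.001],[0,0,-0.001],[0,0,-0.001],[0,0,-0.001],[0,0,-0.001],[0,0,-0.002]]' --rotation '[[0,0,0],[0,0,0],[0,0,0],[0,0,0],[0,0,0],[0,0,0],[0,0,0]]'

```text
time: 8.0
tool_pos: [462.0, -153.3, 31.1]
tcp_rot: [-180.0, -0.0, 89.8]
ft_force: [0.0, 0.0, 1.2]
finger_gap: 85.2
grip_force: 0.0
```

>>> servo_tool --fingers '[0.085,0.085,0.085,0.085,0.085,0.085,0.085,0.085,0.085,0.085]' --linear '[[0,0,-0.015],[0,0,-0.045],[0,0,-0.085],[0,0,-0.125],[0,0,-0.165],[0.015,0,-0.2],[0.04,0,-0.22],[0.075,0,-0.22],[0.105,0,-0.22],[0.12,0,-0.22]]' --rotation '[[0,0,0],[0,0,0],[0,0,0],[0,0,0],[0,0,0],[0,0,0],[0,0,0],[0,0,0],[0,0,0],[0,0,0]]'

```text
time: 9.0
tool_pos: [462.5, -31.3, 251.7]
tcp_rot: [180.0, -0.0, 89.9]
ft_force: [-0.3, 0.6, -0.3]
finger_gap: 85.1
grip_force: 0.0
```

```bash
python3 -c "
from h import *; from bench import r; import pickle
s=r.sense();print(s['time'],s['tool_pos'],s['tcp_rot'],s['joint_pos'],s['ft_force'])
w=r.snapshot('wrist');t=r.snapshot('top');c=r.snapshot('scene');pickle.dump((w,t,c),open('w3.pkl','wb'))
up=lambda a:cv2.resize(a,(400,400),interpolation=cv2.INTER_CUBIC)
a=np.hstack([w['frame'][40:440,120:520],up(c['frame'][190:320,230:360])])
cv2.imwrite('pics/w3.png',a[:,:,::-1])
"
```

```text
9.0 [462.47129279 -31.29670117 251.72150503] [ 1.79952896e+02 -3.10555722e-02  8.98867954e+01] [-1.02422828e+01 -1.42511863e+01  1.05985454e+02  3.88742147e-02
  8.82248248e+01 -1.01302557e+01] [-0.31169233  0.55366632 -0.32740304]
```

View pics/w3.png

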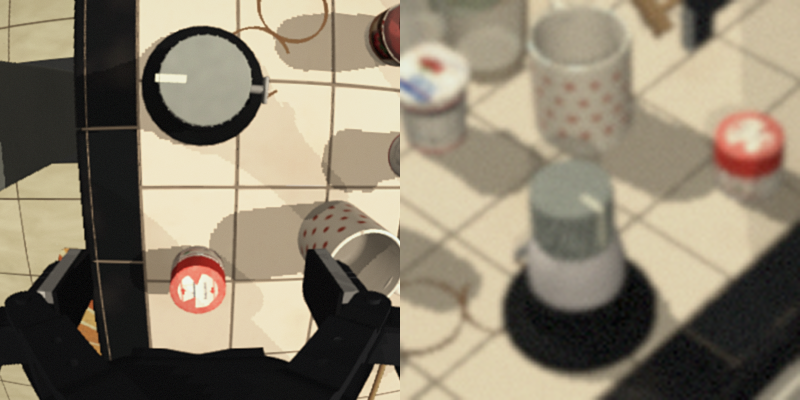

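The pot is upright on the worktop. The cap top is visible at wrist px (326,121), with its white line from (275,118) to (306,119). I'll fit the cap circle at z=136.

```bash
python3 - <<'E'
import pickle
from h import *
w,t,c0=pickle.load(open("w3.pkl","rb")); f=w["frame"].astype(int)
m=np.zeros((480,640),bool); m[62:178,262:384]=True
foot=big((f.max(2)<45)&m); cap=(f.max(2)>80)&m
mask=np.zeros((480,640),np.uint8); cv2.drawContours(mask,[cv2.convexHull(foot)],-1,1,-1)
mask=cv2.erode(mask,np.ones((5,5)))
c=cv2.convexHull(big(cap&(mask>0)&(np.hypot(*(np.indices((480,640))-np.array([121,326])[:,None,None]))<54)))[:,0]
print("cap",circ(wz(w,c,136)),len(c), "left",circ(wz(w,c[c[:,0]<355],136)))
k=cv2.convexHull(foot)[:,0]; k=k[(k[:,0]<370)]; print("foot",circ(wz(w,k,12)))
wh=(f.min(2)>205)&m&(mask>0); x=cv2.convexHull(big(wh))[:,0]; p=wz(w,x,136); print("line ends",p[p[:,0].argmin()],p[p[:,0].argmax()])
E
```

```text
cap (np.float64(468.7247272179755), np.float64(45.580660402939884), np.float64(30.61136421718728)) 27 left (np.float64(467.54709020886037), np.float64(45.73287105717145), np.float64(30.091939021080805))
foot (np.float64(467.7764498659667), np.float64(45.80889579140285), np.float64(58.30572548281344))
line ends [439.46912175  45.90556514 136.        ] [455.41415458  48.23074228 136.        ]
```

```bash
python3 - <<'E'
import pickle
from h import *
w,t,c0=pickle.load(open("w3.pkl","rb")); f=w["frame"].astype(int)
m=np.zeros((480,640),bool); m[280:360,280:355]=True
c=cv2.convexHull(big((f[...,0]-f[...,1]>60)&m))[:,0]; p=wz(w,c,50); print("lid true (462,-153.4)",circ(p[c[:,1]>310]),c.min(0),c.max(0))
f=t["frame"].astype(int); print("top view cap:")
m[:]=False; m[215:272,265:322]=True
e=cv2.fitEllipse(cv2.convexHull(big((f.max(2)>75)&m&(np.hypot(*(np.indices((480,640))-np.array([242,292])[:,None,None]))<19)))); print(e,onz(t,*e[0],136))
m[:]=False; m[200:350,350:420]=True
e=cv2.fitEllipse(cv2.convexHull(big((f[...,0]-f[...,1]>50)&m))); print("top lid",e[0],onz(t,*e[0],50))
E
```

```text
lid true (462,-153.4) (np.float64(463.21555160481057), np.float64(-149.99605784516854), np.float64(29.379272021514186)) [289 296] [345 353]
top view cap:
((297.7461853027344, 242.16378784179688), (25.551054000854492, 35.03615951538086), 9.980022430419922) [461.53296108  31.02467654 136.        ]
top lid (382.0041198730469, 246.26429748535156) [ 459.40691361 -154.08221221   50.        ]
```

>>> servo_tool --fingers '[0.085,0.085,0.085,0.085,0.085,0.085,0.085,0.085,0.085,0.085]' --linear '[[0.02,0.002,0],[0.05,0.0035,0],[0.07,0.0035,0.01],[0.0765,0.0035,0.03],[0.0765,0.0035,0.055],[0.0765,0.0035,0.08],[0.0765,0.0035,0.1],[0.0765,0.0035,0.114],[0.0765,0.0035,0.1235],[0.0765,0.0035,0.1235]]' --rotation '[[0,0,0],[0,0,0],[0,0,0],[0,0,0],[0,0,0],[0,0,0],[0,0,0],[0,0,0],[0,0,0],[0,0,0]]'

```text
time: 10.15
tool_pos: [465.6, 42.7, 126.7]
tcp_rot: [-179.9, 0.0, 89.8]
ft_force: [-0.0, -0.2, -0.0]
finger_gap: 84.8
grip_force: 0.0
```

>>> servo_tool --fingers '[0.075,0.07,0.067,0.065,0.063,0.061,0.06,0.058,0.056,0.054]' --linear '[[0,0,0],[0,0,0],[0,0,0],[0,0,0],[0,0,0],[0,0,0],[0,0,0],[0,0,0],[0,0,0],[0,0,0]]' --rotation '[[0,0,0],[0,0,0],[0,0,0],[0,0,0],[0,0,0],[0,0,0],[0,0,0],[0,0,0],[0,0,0],[0,0,0]]' --force 40

```text
time: 11.15
tool_pos: [467.2, 43.2, 128.8]
tcp_rot: [179.9, -0.0, 89.8]
ft_force: [0.3, 0.2, 5.1]
finger_gap: 58.7
grip_force: 41.6
```

```bash
python3 -c "
from h import *; from bench import r
s=r.sense()
for k in ('tool_pos','tcp_rot','ft_force','wrist_torque','joint_pos','finger_gap','grip_force'):print(k,np.round(s[k],2))"
```

```text
tool_pos [467.18  43.16 128.8 ]
tcp_rot [179.88  -0.    89.81]
ft_force [0.29 0.23 5.07]
wrist_torque [ 0.04 -0.27  0.01]
joint_pos [ -0.99  -7.85 113.56   0.    74.17  -0.8 ]
finger_gap 58.69
grip_force 41.64
```

Gripped with almost no side force. Now a gentle anticlockwise test, which is a negative turn about tool z.

>>> servo_tool --fingers '[0.054,0.054,0.054,0.054,0.054,0.054,0.054]' --linear '[[0,0,0],[0,0,0],[0,0,0],[0,0,0],[0,0,0],[0,0,0],[0,0,0]]' --rotation '[[0,0,-1],[0,0,-2.5],[0,0,-4],[0,0,-5.5],[0,0,-7],[0,0,-8],[0,0,-8]]'

```text
time: 11.85
tool_pos: [467.5, 42.5, 128.8]
tcp_rot: [179.8, 0.1, 97.8]
ft_force: [4.1, -3.8, 5.2]
finger_gap: 58.9
grip_force: 41.8
```

```bash
cat > st.py <<'E'
from h import *; from bench import r
s=r.sense()
for k in ('time','tool_pos','tcp_rot','ft_force','wrist_torque','joint_pos','finger_gap'):print(k,np.round(s[k],2))
E
python3 st.py
```

```text
time 11.85
tool_pos [467.51  42.5  128.8 ]
tcp_rot [1.7984e+02 8.0000e-02 9.7830e+01]
ft_force [ 4.06 -3.83  5.22]
wrist_torque [-0.63 -0.64 -0.29]
joint_pos [-1.0300e+00 -7.8400e+00  1.1355e+02 -6.0000e-02  7.4120e+01 -8.8400e+00]
finger_gap 58.93
```

>>> servo_tool --fingers '[0.054,0.054,0.054,0.054,0.054,0.054]' --linear '[[0,0,0],[0,0,0],[0,0,0],[0,0,0],[0,0,0],[0,0,0]]' --rotation '[[0,0,-1.5],[0,0,-3],[0,0,-4.5],[0,0,-6],[0,0,-7],[0,0,-7]]'

```text
time: 12.45
tool_pos: [468.5, 42.3, 129.2]
tcp_rot: [179.7, 0.1, 104.7]
ft_force: [8.1, -4.4, 4.0]
finger_gap: 58.9
grip_force: 43.7
```

```bash
python3 st.py
```

```text
time 12.45
tool_pos [468.47  42.33 129.15]
tcp_rot [1.7973e+02 1.2000e-01 1.0472e+02]
ft_force [ 8.14 -4.36  3.97]
wrist_torque [-0.59 -1.47 -1.54]
joint_pos [-1.0600e+00 -7.8400e+00  1.1351e+02 -4.0000e-02  7.4030e+01 -1.5770e+01]
finger_gap 58.88
```

The torque jumped to -1.5 N m at about 14°, so anticlockwise is blocked. I'll go back and try clockwise.

>>> servo_tool --fingers '[0.054,0.054,0.054,0.054,0.054,0.054,0.054,0.054,0.054,0.054]' --linear '[[0,0,0],[0,0,0],[0,0,0],[0,0,0],[0,0,0],[0,0,0],[0,0,0],[0,0,0],[0,0,0],[0,0,0]]' --rotation '[[0,0,2],[0,0,5],[0,0,8],[0,0,11],[0,0,14],[0,0,17],[0,0,20],[0,0,23],[0,0,25],[0,0,25]]'

```text
time: 13.45
tool_pos: [466.9, 43.4, 128.8]
tcp_rot: [179.9, -0.0, 79.8]
ft_force: [-0.1, 1.4, 8.8]
finger_gap: 58.8
grip_force: 44.2
```

```bash
python3 st.py
```

```text
time 13.45
tool_pos [466.9   43.43 128.79]
tcp_rot [ 1.7992e+02 -4.0000e-02  7.9770e+01]
ft_force [-0.12  1.44  8.83]
wrist_torque [ 0.08 -0.12 -0.15]
joint_pos [-9.8000e-01 -7.8600e+00  1.1357e+02  3.0000e-02  7.4210e+01  9.2400e+00]
finger_gap 58.77
```

>>> servo_tool --fingers '[0.054,0.054,0.054,0.054,0.054,0.054,0.054,0.054,0.054,0.054]' --linear '[[0,0,0],[0,0,0],[0,0,0],[0,0,0],[0,0,0],[0,0,0],[0,0,0],[0,0,0],[0,0,0],[0,0,0]]' --rotation '[[0,0,2],[0,0,5],[0,0,8],[0,0,11],[0,0,14],[0,0,17],[0,0,20],[0,0,23],[0,0,25],[0,0,25]]'

```text
time: 14.45
tool_pos: [466.9, 43.5, 128.8]
tcp_rot: [180.0, -0.1, 54.8]
ft_force: [-0.4, 1.4, 8.9]
finger_gap: 58.8
grip_force: 44.2
```

```bash
python3 st.py
```

```text
time 14.45
tool_pos [466.86  43.48 128.77]
tcp_rot [ 1.7995e+02 -7.0000e-02  5.4780e+01]
ft_force [-0.41  1.39  8.87]
wrist_torque [ 0.1  -0.11 -0.11]
joint_pos [-9.7000e-01 -7.8600e+00  1.1357e+02  3.0000e-02  7.4210e+01  3.4240e+01]
finger_gap 58.84
```

>>> servo_tool --fingers '[0.054,0.054,0.054,0.054,0.054,0.054,0.054,0.054,0.054,0.054]' --linear '[[0,0,0],[0,0,0],[0,0,0],[0,0,0],[0,0,0],[0,0,0],[0,0,0],[0,0,0],[0,0,0],[0,0,0]]' --rotation '[[0,0,2],[0,0,5],[0,0,8],[0,0,11],[0,0,14],[0,0,17],[0,0,20],[0,0,22],[0,0,23],[0,0,23]]'

```text
time: 15.45
tool_pos: [466.7, 43.9, 128.8]
tcp_rot: [-180.0, -0.1, 31.8]
ft_force: [-1.3, 4.0, 9.2]
finger_gap: 58.5
grip_force: 44.3
```

```bash
python3 st.py
```

```text
time 15.45
tool_pos [466.7   43.88 128.78]
tcp_rot [-1.7997e+02 -8.0000e-02  3.1830e+01]
ft_force [-1.3   3.95  9.19]
wrist_torque [0.39 0.08 0.04]
joint_pos [-9.5000e-01 -7.8600e+00  1.1357e+02  7.0000e-02  7.4230e+01  5.7200e+01]
finger_gap 58.54
```

>>> servo_tool --fingers '[0.054,0.054,0.054,0.054,0.054,0.054]' --linear '[[0,0,0],[0,0,0],[0,0,0],[0,0,0],[0,0,0],[0,0,0]]' --rotation '[[0,0,1],[0,0,2],[0,0,3],[0,0,4],[0,0,5],[0,0,5]]'

```text
time: 16.05
tool_pos: [466.7, 44.1, 128.8]
tcp_rot: [-179.9, -0.1, 26.8]
ft_force: [-0.9, 3.6, 8.9]
finger_gap: 58.5
grip_force: 44.3
```

```bash
python3 st.py
```

```text
time 16.05
tool_pos [466.7   44.06 128.79]
tcp_rot [-1.7995e+02 -9.0000e-02  2.6830e+01]
ft_force [-0.93  3.64  8.92]
wrist_torque [0.59 0.1  0.11]
joint_pos [-9.4000e-01 -7.8600e+00  1.1357e+02  9.0000e-02  7.4230e+01  6.2200e+01]
finger_gap 58.53
```

>>> servo_tool --fingers '[0.054,0.054,0.054,0.054,0.054,0.054]' --linear '[[0,0,0],[0,0,0],[0,0,0],[0,0,0],[0,0,0],[0,0,0]]' --rotation '[[0,0,0.7],[0,0,1.4],[0,0,2.1],[0,0,2.8],[0,0,3.5],[0,0,3.5]]'

```text
time: 16.65
tool_pos: [467.0, 44.1, 128.8]
tcp_rot: [-180.0, -0.1, 23.4]
ft_force: [0.7, 4.4, 7.9]
finger_gap: 58.8
grip_force: 44.1
```

```bash
python3 st.py
```

```text
time 16.65
tool_pos [467.03  44.1  128.82]
tcp_rot [-1.7996e+02 -1.3000e-01  2.3370e+01]
ft_force [0.69 4.45 7.94]
wrist_torque [ 0.59 -0.26  0.5 ]
joint_pos [-9.4000e-01 -7.8500e+00  1.1356e+02  9.0000e-02  7.4190e+01  6.5670e+01]
finger_gap 58.78
```

The end stop is reached: torque is rising at 66°. I'll back off a hair and test the lift.

>>> servo_tool --fingers '[0.054,0.054,0.054,0.054,0.054,0.054,0.054]' --linear '[[0,0,0],[0,0,-0.001],[0,0,-0.002],[0,0,-0.003],[0,0,-0.004],[0,0,-0.006],[0,0,-0.006]]' --rotation '[[0,0,-1],[0,0,-1.5],[0,0,-1.5],[0,0,-1.5],[0,0,-1.5],[0,0,-1.5],[0,0,-1.5]]' --force 60

```text
time: 17.35
tool_pos: [466.1, 43.8, 132.8]
tcp_rot: [-179.9, -0.0, 24.8]
ft_force: [6.0, 3.1, -5.0]
finger_gap: 58.1
grip_force: 67.3
```

```bash
python3 st.py
```

```text
time 17.35
tool_pos [466.09  43.8  132.84]
tcp_rot [-1.7993e+02 -1.0000e-02  2.4850e+01]
ft_force [ 6.03  3.1  -4.97]
wrist_torque [ 0.66 -1.03  0.14]
joint_pos [-9.6000e-01 -8.1500e+00  1.1339e+02  7.0000e-02  7.4790e+01  6.4170e+01]
finger_gap 58.05
```

>>> servo_tool --fingers '[0.054,0.054,0.054,0.054,0.054,0.054,0.054]' --linear '[[0,0,-0.001],[0,0,-0.002],[0,0,-0.004],[0,0,-0.006],[0,0,-0.008],[0,0,-0.01],[0,0,-0.01]]' --rotation '[[0,0,0],[0,0,0],[0,0,0],[0,0,0],[0,0,0],[0,0,0],[0,0,0]]'

```text
time: 18.05
tool_pos: [466.4, 43.0, 143.3]
tcp_rot: [180.0, -0.0, 24.8]
ft_force: [4.3, -0.5, -1.6]
finger_gap: 58.4
grip_force: 67.7
```

```bash
python3 st.py
```

```text
time 18.05
tool_pos [466.42  43.04 143.31]
tcp_rot [ 1.7999e+02 -1.0000e-02  2.4830e+01]
ft_force [ 4.27 -0.52 -1.62]
wrist_torque [-0.06 -0.87  0.1 ]
joint_pos [-1.0000e+00 -8.8100e+00  1.1282e+02 -1.0000e-02  7.5980e+01  6.4170e+01]
finger_gap 58.36
```

>>> servo_tool --fingers '[0.054,0.054,0.054,0.054,0.054,0.054,0.054,0.054,0.054,0.054]' --linear '[[0,0,-0.005],[0,0,-0.012],[0,0,-0.022],[0,0,-0.035],[0,0,-0.055],[0,0,-0.075],[0,0,-0.095],[0,0,-0.115],[0,0,-0.125],[0,0,-0.13]]' --rotation '[[0,0,0],[0,0,0],[0,0,0],[0,0,0],[0,0,0],[0,0,0],[0,0,0],[0,0,0],[0,0,0],[0,0,0]]'

```text
time: 19.05
tool_pos: [466.6, 43.2, 275.2]
tcp_rot: [180.0, -0.1, 24.8]
ft_force: [1.3, 0.0, -1.8]
finger_gap: 58.0
grip_force: 67.8
```

>>> servo_tool --fingers '[0.054,0.054,0.054,0.054,0.054]' --linear '[[0,0,0],[0,0,0],[0,0,0],[0,0,0],[0,0,0]]' --rotation '[[0,0,0],[0,0,0],[0,0,0],[0,0,0],[0,0,0]]'

```text
time: 19.55
tool_pos: [466.0, 43.1, 273.2]
tcp_rot: [-180.0, 0.1, 24.8]
ft_force: [0.1, 0.4, -2.2]
finger_gap: 58.1
grip_force: 67.8
```

```bash
python3 st.py; python3 -c "
from h import *; from bench import r
c=r.snapshot('scene')
cv2.imwrite('pics/s4.png',cv2.resize(c['frame'][130:320,200:440],(760,600),interpolation=cv2.INTER_CUBIC)[:,:,::-1])"
```

```text
time 19.55
tool_pos [466.03  43.14 273.24]
tcp_rot [-1.7998e+02  5.0000e-02  2.4810e+01]
ft_force [ 0.07  0.38 -2.19]
wrist_torque [-0.04  0.05  0.03]
joint_pos [ -0.99 -13.84 103.41  -0.    90.49  64.2 ]
finger_gap 58.14
```

View pics/s4.png

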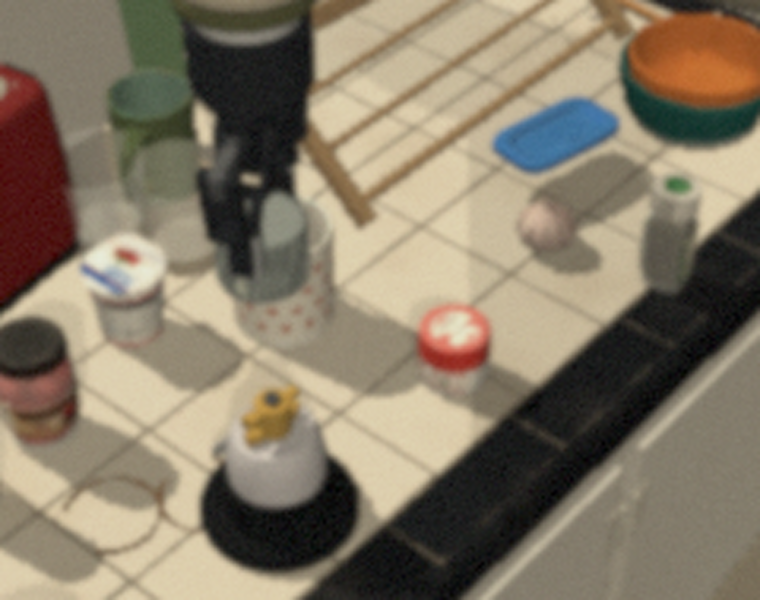

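The cap is held in the gripper at (265,250), well clear of the exposed brass valve at (272,415). The pot stands upright at (455,350), and the bystanders haven't moved.

```bash
python3 -c "
from bench import r
print(r.hand_in())"
```

```text
the job is handed in; nothing more can be done
None
```

The pot stands upright on the worktop, and the cap came loose clockwise; the gripper is holding it about 14 cm above where it sat. The job was handed in at about 20 s of the 48 s allowed.

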